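# Close the coffee-bar pick-up hatch with the hook pole

### The job

Close the pick-up hatch on the raised bar ledge: take the hook pole from its stand, put its hook down into the brass ring on the sash and pull the sash steadily all the way down until you feel its catch give and it is home on the sill, without wrenching the ring or letting the sash slam. Move the sash only with the hook; then lift the hook out, leave the sash shut and stand the pole upright back in its stand, leaving the jar, cup and can undisturbed.

Things in the scene. Friction and masses are not known exactly. Their poses are not given: they have to be found in the camera images.
- sash (a joint): height (m) of the sash above shut: 0 = home on the sill, 0.112 = top stop. Spring balanced, about 0.85 kg: it stays where left; sliding takes 2 to 5 N. From 6.5 to 1.5 mm a sprung roller catch resists: 19 to 24 N of pull in all, then this drops sharply as it gives, the roller draws the sash down and holds it on a firm stop. Let go short of that, it is not caught. The ring bears 30 N.
- ring_centre (a point): centre of the brass ring's hole, on the sash's bottom rail; moves with the sash, 230 mm above the counter when shut. Axes: x squarely into the sash (away from the robot), z up. The ring lies flat, hole open from above: wire 6 mm thick, hole 30 mm across. Its front wire is 18 mm towards -x; a shank on the +x side joins it to the rail face 45 mm behind.
- hatch: raised bar ledge with the hatch's aluminium frame, fixed; origin on the counter straight below the ring's centre, x as for the ring. Ledge 210 mm high, 520 mm wide, 200 mm deep; its front is 38 mm to +x of the ring's centre, so below and before the ring all is free down to the counter. Posts 410 mm apart, up to 500 mm high.
- pole_grip (a point): middle of the hook pole's dark wooden handle, to be grasped here; z up the pole to the hook, x the way the hook's nose is set. Loose, 222 mm long, 0.14 kg. Handle flat-sided, 18 mm across y, 22 mm across x, from 36 mm below to 36 mm above this point; foot's underside 77 mm below. In its stand the pole is upright, this point 85 mm above the counter.
- hook_tip (a point): lower end of the hook's nose, 18 mm to +x of the pole's axis, 115.5 mm above the handle's middle. The hook is a 7 mm steel rod rising on the pole's axis and bent over forwards like a walking stick, 11 mm clear between rod and nose; the inside of its crown, which bears on the ring's wire, is 9 mm to +x of the axis, 138 mm above the handle's middle.
- pole_foot (a point): centre of the underside of the pole's round rubber foot (22 mm across, 42 mm long, edge chamfered), 77 mm below the handle's middle
- stand_socket (a point): centre of the socket's floor in the fixed dark steel pole stand, 8 mm above the counter, z up. Base disc 80 mm across; round socket 27 mm across and 35 mm deep, mouth slightly flared, rim 43 mm above the counter and 45 mm across
- bean_jar_centre (a point): centre of a bystander: amber jar with black lid, 54 mm across, 85 mm tall, on the counter
- cup_centre (a point): centre of a bystander: white cup, 76 mm across, 60 mm tall, on the ledge behind the sash
- milk_can_centre (a point): centre of a bystander: steel can, 56 mm across, 80 mm tall, on the ledge behind the sash
Mind the look-alikes: they are no part of the job. Leave any purple or red look-alike of the part that bears stand_socket alone.

How it is judged:
On the way, in this order (a step that is already met when the one before it is completed fails the run):
1. the hook's nose is down through the ring and the hook bears on the ring (horizontal distance between hook_tip and ring_centre below 0.017 m and z of hook_tip in the frame of ring_centre below -0.005 m and contact force between pole and sash above 1 N), for 0.1 s.
2. with the hook still in the ring, the sash has been pulled fully home and is past its catch (value of joint sash below 0.002 m and horizontal distance between hook_tip and ring_centre below 0.017 m and z of hook_tip in the frame of ring_centre below -0.005 m), for 0.1 s.
3. the hook has been lifted out of the ring and the sash stays shut (value of joint sash below 0.002 m and distance between hook_tip and ring_centre above 0.05 m), for 0.1 s.
At the end, for the whole second after the job is handed in: the sash is fully home (within 2 mm of shut), held by its catch, and the pole is released and at rest, upright (within about 10 degrees), its foot on the floor of its stand's socket (within 6 mm) (value of joint sash below 0.002 m and horizontal distance between pole_foot and stand_socket below 0.006 m and z of pole_foot in the frame of stand_socket below 0.006 m and angle between pole_grip's own z axis and vertical below 0.17 rad and linear speed of pole below 0.02 m/s); the robot touches nothing.
It fails at once if the ring is wrenched: more than 35 N between pole and ring (contact force between pole and sash above 35 N).
It fails at once if the sash is slammed: it goes down faster than 0.25 m/s (velocity of joint sash below -0.25 m/s).
It fails at once if the sash or ring is moved by hand: the robot itself presses on it with more than 2 N (contact force between any of the arm, the fingers and sash above 2 N).
It fails at once if the jar, cup or can is disturbed: moved by more than 15 mm (distance of any of bean_jar_centre, cup_centre, milk_can_centre from where it was at the start of the episode above 0.015 m).
It also fails if it takes over 66 s, if anything falls off the work surface, if the arm or the gripper's body presses on something with over 40 N, if the wrist force passes 120 N, or if a joint passes its speed limit or range.

### The arm

A 6-joint arm with a two-finger parallel gripper is mounted at the origin on the work surface. World frame = base frame: x ahead of the robot, y to its left, z up, the work surface at z = 0. Lengths are in m, angles in rad, forces in N, time in s.
With the tool pointing down it reaches from about 0.375 to 0.9 m from the base axis. Payload 3.1 kg.
Tool frame: the origin (TCP) lies at the very end of the fingers, on their centre line; the grasp point (between the pads) lies 19 mm behind it; z points along the fingers, y is the direction in which the jaws open and shut (so a half turn about z gives the same grasp; the last joint's range is limited). The gripper opens to 85 mm and grips with 20 to 120 N. Pads are 22 mm wide; open, the fingers measure 114 mm over their backs; the gripper's body (76 mm by 85 mm) begins 54 mm behind the grasp point. The pads swing forward as they close: fully open they stand 13 mm farther back than shut.
Start: joints at [1.161, 0.527, 1.433, -0, 1.181, -0.178], TCP at [0.144, 0.608, 0.231] pointing down, gripper open.
Joint ranges: [-3.08, 3.08], [-0.75, 2.2], [0.22, 2.44], [-1.43, 4.57], [0, 2.65], [-2.85, 2.85]. Speed limits (rad/s): [2.79, 2.79, 3.14, 3.14, 3.14, 3.14].

### API

Orientations are given as a unit quaternion [x, y, z, w].
In Python, from station import manip gives the robot as it stands. The module is installed in compiled form; this text tells all that it offers.
- The arm moves only by the tool send_rows, never from a script. Its argument "commands" is a list of rows, each an object with "delta_pos": the shift along the world's x, y, z in cm, a list of three; "yaw": the turn about the world's z in rad. A call has 1 to 10 rows; each row shifts and turns the pose as measured when the row begins; what a row does not reach is not made up. A row lasts 1/8 s, in which the tool goes at most 62.5 mm and 10.7 degrees, less where a joint would pass 70% of its speed; a pose out of reach is approached as far as the arm can. A call is refused whole if a number of a shift passes 6.25 or a number of a turn 0.188, either way. A call with a gripper value outside its range is refused whole. "grip" is the closure, from -1 (fully open) to 1 (shut), set as the call begins (left out, the last holds). The fingers move at their own pace and stop on an object; "force" is the grip in N (left out, the last holds). Time passes only in rows, so rows that do not move let the fingers close. It gives the time, the measured TCP pose, the force and the opening at its end, in the units of the state.
- manip.sense(): the state, without advancing time (a new reading comes with each control period).
- manip.snapshot(name): name is "side" or "top" or "wrist"; returns the picture (384x512x3 uint8, blue, green, red); there is no depth.
- manip.get_calibration(name): a dict with "fx", "fy", "cx", "cy" (pixels), "world_to_cam" (4x4, takes a point from world to camera coordinates); the wrist camera has in their place "mount" (4x4, takes a point from camera to tool coordinates, whose origin is the TCP and whose axes are the flange's). Camera axes: x right, y down, z forward; pixel columns grow to the right and rows downward; lengths in m; the calibration is good to about 2 mm. A picture is of the moment at which its call begins: read the wrist's pose just before it. get_calibration takes no time and is no camera call.
- manip.sign_off(): hands the job in, once; it reports no verdict.
The state is a dict: "t": time; "q": joint angles; "qd": joint speeds; "tau": joint torques, N m; "tcp_pos": TCP position; "tool_rot": TCP orientation; "force": force on the tool from outside, world axes, zero at the start; "ft_torque": the same for the moment, N m; "finger_gap": opening from 0.0 (shut) to 1.0 (fully open).
Only numpy, scipy, OpenCV 4.12 (cv2) and the standard library are available. Lean on these libraries where they do the work, as an engineer would, in place of code of your own. Each camera call takes 0.05 s, during which the arm holds its last target. There are 200 camera calls.

## Working session

There is one attempt and no reset: what is moved stays moved. The work goes in short steps, Python scripts to look and compute and a tool call to move; the robot and the scene stay as the last step left them, time stands still between calls to the robot, and variables do not carry over. Pictures are saved under pics/ and viewed, about 8 in all and at most 12, crops included, and the job is handed in when it is done.

Besides the shell and the picture viewer there is one more tool, called after "Request:" as a command line: name --argument value ..., lists and objects as JSON in quotes. send_rows: Moves the arm, as the interface text tells. Its arguments: {"type":"object","properties":{"commands":{"type":"array","items":{"type":"object","properties":{"delta_pos":{"type":"array","items":{"type":"number"}},"yaw":{"type":"number"}}}},"grip":{"type":"number"},"force":{"type":"number"}},"required":["commands"]}

```bash
mkdir -p pics; cat > h.py <<'E'
import numpy as np, cv2
from scipy.spatial.transform import Rotation as R
from station import manip
def cam(name,s=None):
    c=manip.get_calibration(name)
    K=np.array([[c['fx'],0,c['cx']],[0,c['fy'],c['cy']],[0,0,1.]])
    if name=='wrist':
        s=s or manip.sense()
        T=np.eye(4);T[:3,:3]=R.from_quat(s['tool_rot']).as_matrix();T[:3,3]=s['tcp_pos']
        c2w=T@np.array(c['mount'])
    else: c2w=np.linalg.inv(np.array(c['world_to_cam']))
    return K,c2w
def ray(C,u,v):
    K,M=C; d=M[:3,:3]@np.linalg.solve(K,[u,v,1.]); return M[:3,3],d/np.linalg.norm(d)
def onz(C,u,v,z):
    o,d=ray(C,u,v); return o+d*(z-o[2])/d[2]
def tri(rs):
    A=sum(np.eye(3)-np.outer(d,d) for o,d in rs); b=sum((np.eye(3)-np.outer(d,d))@o for o,d in rs)
    p=np.linalg.solve(A,b); return p,[np.linalg.norm((np.eye(3)-np.outer(d,d))@(p-o)) for o,d in rs]
def proj(C,p):
    K,M=C; q=np.linalg.inv(M)@np.append(p,1); u=K@q[:3]; return u[:2]/u[2]
E
python3 - <<'E'
from h import *
np.set_printoptions(precision=4,suppress=True)
s=manip.sense();print(s['tcp_pos'],s['tool_rot'],s['force'],s['t'])
for n in('side','top','wrist'):
    im=manip.snapshot(n);cv2.imwrite(f'pics/{n}0.png',im)
    K,M=cam(n,s);print(n,K[0,0],K[0,2],K[1,2]);print(M)
a=cv2.imread('pics/side0.png');b=cv2.imread('pics/top0.png')
cv2.imwrite('pics/s0.png',cv2.resize(a,(800,600)));cv2.imwrite('pics/t0.png',cv2.resize(b,(800,600)))
E
```

```text
[0.1432 0.6076 0.2303] [ 0.1156  0.9933 -0.001  -0.0003] [-0.9898 -0.3042 -0.1768] 0.0
side 459.68484496324214 249.22632530872454 194.05497148265277
[[ 0.9403 -0.2034  0.2728  0.2888]
 [-0.3402 -0.5801  0.7401 -0.9878]
 [ 0.0078 -0.7888 -0.6147  0.9161]
 [ 0.      0.      0.      1.    ]]
top 473.72387698807233 258.4322631230189 177.91839357227585
[[-0.0108 -0.9877  0.1557  0.4294]
 [-0.9995  0.0062 -0.0299 -0.0345]
 [ 0.0286 -0.156  -0.9873  1.3481]
 [ 0.      0.      0.      1.    ]]
wrist 293.2156697565595 257.865495185253 192.5792641421386
[[ 0.2305  0.92    0.3169  0.0611]
 [ 0.9731 -0.2175 -0.0765  0.6283]
 [-0.0015  0.326  -0.9454  0.3739]
 [ 0.      0.      0.      1.    ]]
```

View pics/s0.png

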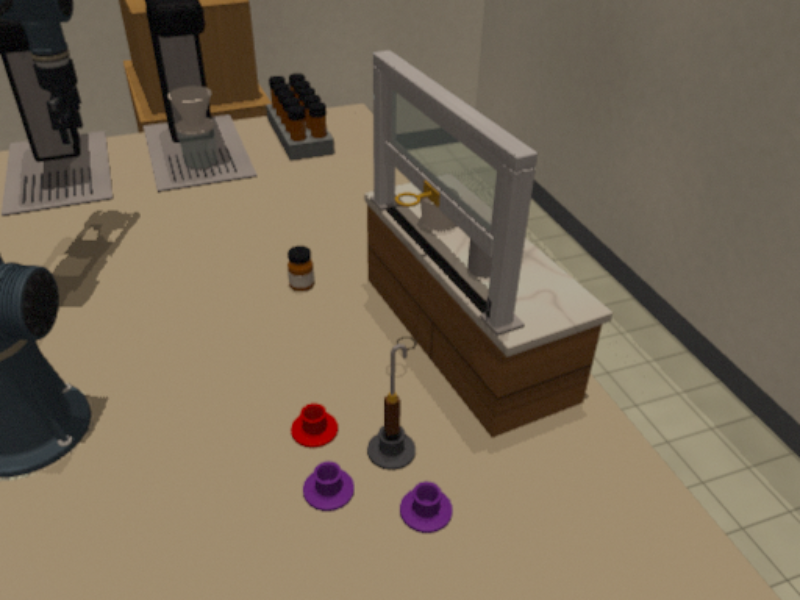

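View pics/t0.png

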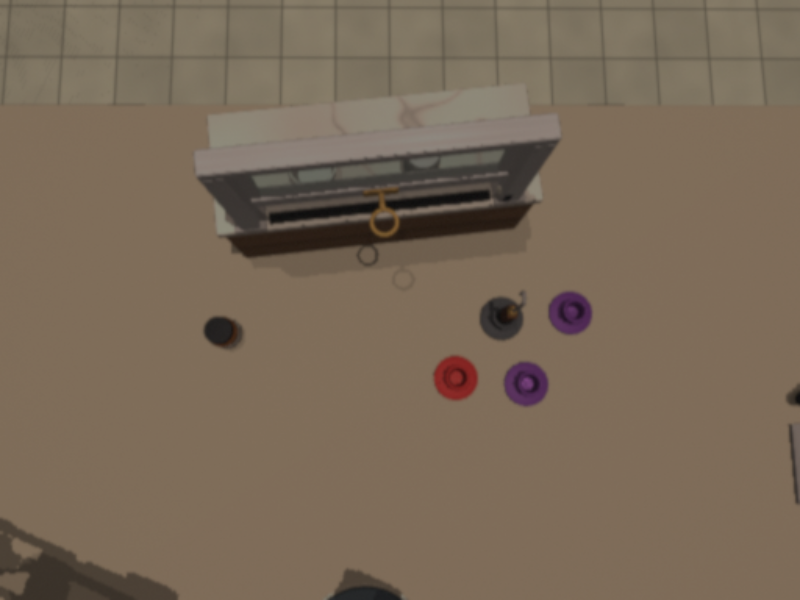

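The side view shows the ring at about (410,199), the pole with its hook at about (392,440) up to (405,345), and the jar at (300,270). The top view shows the ring at (384,222) and the pole stand at (502,318). The purple and red parts are decoys. Next I'll zoom in and triangulate.

```bash
python3 - <<'E'
from h import *
np.set_printoptions(precision=4,suppress=True)
def crop(n,x0,y0,x1,y1,w,h):
    return cv2.resize(cv2.imread(f'pics/{n}0.png')[y0:y1,x0:x1],(w,h),interpolation=cv2.INTER_CUBIC)
# top row: side pole (60x100 ->x5), top pole (50x50 x6), side ring, top ring
A=crop('side',225,205,285,305,360,600)
B=crop('top',300,175,350,225,300,300); C=crop('side',240,105,290,155,300,300)
cv2.imwrite('pics/z1.png',np.hstack([A,np.vstack([B,C])]))
cs,ct=cam('side'),cam('top'); H={}
for n in('side','top'):
    hsv=cv2.cvtColor(cv2.imread(f'pics/{n}0.png'),cv2.COLOR_BGR2HSV)
    roi=np.zeros(hsv.shape[:2],np.uint8)
    (x0,y0,x1,y1)=(245,110,290,140) if n=='side' else (225,110,265,160)
    roi[y0:y1,x0:x1]=255
    m=cv2.inRange(hsv,(12,110,70),(35,255,255))&roi
    big=cv2.resize(m,None,fx=4,fy=4,interpolation=cv2.INTER_CUBIC);big=(big>127).astype(np.uint8)
    cn,hi=cv2.findContours(big,cv2.RETR_CCOMP,cv2.CHAIN_APPROX_NONE)
    for c,h in zip(cn,hi[0]):
        if h[3]>=0 and len(c)>20:
            e=cv2.fitEllipse(c);print(n,'hole',(np.array(e[0])-1.5)/4,np.array(e[1])/4,cv2.contourArea(c)/16);H.setdefault(n,(np.array(e[0])-1.5)/4)
    print(n,cv2.boundingRect(m))
p,r=tri([ray(cs,*H['side']),ray(ct,*H['top'])]);print('ring',p,r)
E
```

```text
side hole [260.6943 126.9792] [ 5.5316 11.9168] 51.15625
side (252, 115, 30, 17)
top hole [245.467  141.1636] [12.7152 13.3453] 132.6875
top (233, 120, 23, 32)
ring [ 0.6697 -0.0374  0.3348] [np.float64(0.0012341926701514763), np.float64(0.0012341926701515285)]
```

View pics/z1.png

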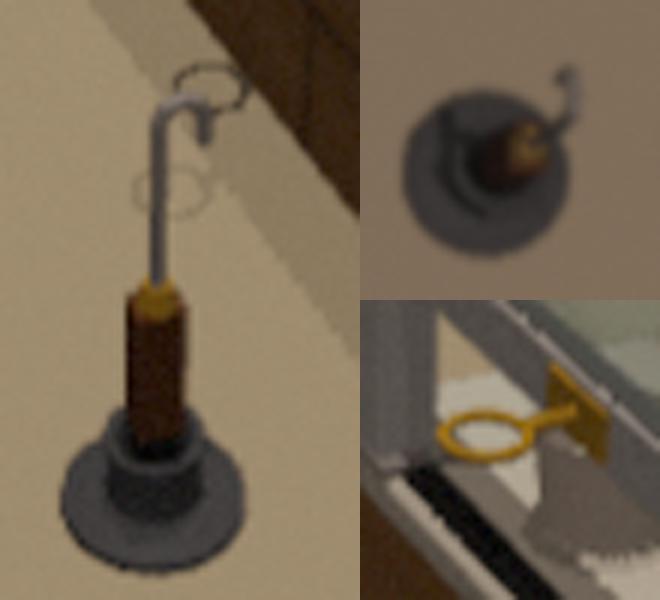

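The crop shows the hook rod rising at side px (251,250 to 223), the nose tip at (259,228), and the stand disc at (250.5,287). In the top view the disc is at (321,204) and the rod top at (336,192). The ring triangulates to z≈0.335, so the sash is about 0.105 open, which fits the text.

```bash
python3 - <<'E'
from h import *
np.set_printoptions(precision=4,suppress=True)
cs,ct=cam('side'),cam('top')
S=lambda u,v:(225+u/6-.4,205+v/6-.4)
T=lambda u,v:(300+(u-360)/6-.4,175+v/6-.4)
print('disc side z.004',onz(cs,*S(153,493),.004),'top',onz(ct,*T(487,172),.004))
# disc by mask centroid
for n,C,roi in(('side',cs,(230,270,270,305)),('top',ct,(302,185,335,220))):
    im=cv2.imread(f'pics/{n}0.png');x0,y0,x1,y1=roi
    hsv=cv2.cvtColor(im,cv2.COLOR_BGR2HSV);m=(cv2.inRange(hsv,(0,0,0),(180,90,95)))
    mm=np.zeros_like(m);mm[y0:y1,x0:x1]=m[y0:y1,x0:x1]
    c=max(cv2.findContours(mm,0,1)[0],key=cv2.contourArea);e=cv2.fitEllipse(cv2.convexHull(c));print(n,e,onz(C,*e[0],.004))
for nm,a,b in(('bend',S(160,108),T(577,104)),('tip/nose',S(206,140),T(567,75)),('brass top',S(157,283),T(531,140))):
    p,r=tri([ray(cs,*a),ray(ct,*b)]);print(nm,p,r[0])
print('rod base z.125',onz(cs,*S(157,283),.125),'bend z .225',onz(cs,*S(157,112),.225),'nosetip z.2005',onz(cs,*S(206,143),.2005),'top crown',onz(ct,*T(577,104),.22),onz(ct,*T(567,75),.218))
# frame yaw from top: beam front edge, px in 512 img
a=onz(ct,205*.64,172*.64,.5);b=onz(ct,556*.64,137*.64,.5);d=a-b;print('beam',a,b,'x-axis yaw',np.arctan2(d[1],d[0])-np.pi/2)
# ledge front top edge (z .21)
a=onz(ct,218*.64,234*.64,.21);b=onz(ct,540*.64,199*.64,.21);d=a-b;print('ledge yaw',np.arctan2(d[1],d[0])-np.pi/2,a,b)
s=manip.sense();print(s['tcp_pos'],s['tool_rot'],s['finger_gap'])
print('jar',onz(ct,219*.64,331*.64,.085))
E
```

```text
disc side z.004 [ 0.5642 -0.254   0.004 ] top [ 0.5668 -0.2528  0.004 ]
side ((250.044189453125, 286.4919738769531), (28.16054916381836, 30.17998504638672), 98.04489135742188) [ 0.5644 -0.2531  0.004 ]
top ((321.236083984375, 202.8993682861328), (27.300691604614258, 30.27491569519043), 58.62729263305664) [ 0.5679 -0.2542  0.004 ]
bend [ 0.5684 -0.2537  0.2226] 0.003186522943153377
tip/nose [ 0.5851 -0.2546  0.2015] 0.0011536718519935406
brass top [ 0.5668 -0.252   0.1277] 0.0012228300476973953
rod base z.125 [ 0.5665 -0.2494  0.125 ] bend z .225 [ 0.5623 -0.2579  0.225 ] nosetip z.2005 [ 0.5837 -0.2552  0.2005] top crown [ 0.5719 -0.2549  0.22  ] [ 0.584  -0.2517  0.218 ]
beam [0.691  0.1727 0.5   ] [ 0.7338 -0.2454  0.5   ] x-axis yaw 0.10202274282463009
ledge yaw 0.10724233458496468 [0.6802 0.2203 0.21  ] [ 0.7349 -0.2874  0.21  ]
[0.1433 0.6078 0.2305] [ 0.1157  0.9933 -0.0008 -0.0003] 1.0024590343968676
jar [0.5395 0.2419 0.085 ]
```

Request:
send_rows --commands '[{"delta_pos": [3,-5,4],"yaw": 0},{"delta_pos": [3,-5,3],"yaw": 0},{"delta_pos": [4,-5,0],"yaw": 0},{"delta_pos": [4,-5,0],"yaw": 0},{"delta_pos": [4,-5,0],"yaw": 0},{"delta_pos": [4,-5,0],"yaw": 0.05},{"delta_pos": [3,-5.5,0],"yaw": 0.05},{"delta_pos": [3,-5.5,0],"yaw": 0.05},{"delta_pos": [3,-5.5,0],"yaw": 0.05},{"delta_pos": [3,-5.5,0],"yaw": 0.03}]' --grip -1

```text
t: 1.4
tcp_pos: [0.4744, 0.0976, 0.2948]
tool_rot: [-0.008, 1.0, -0.001, 0.002]
force: [1.3, 1.3, 0.6]
finger_gap: 1.0
```

Request:
send_rows --commands '[{"delta_pos": [1,-5.8,0.1],"yaw": 0},{"delta_pos": [1.3,-5.8,0.1],"yaw": 0},{"delta_pos": [1.5,-5.8,0.1],"yaw": 0},{"delta_pos": [1.5,-5.8,0.1],"yaw": 0},{"delta_pos": [1.5,-5.8,0.1],"yaw": 0},{"delta_pos": [1.3,-5.5,0],"yaw": 0},{"delta_pos": [0,-0.5,0],"yaw": 0},{"delta_pos": [0,0,0],"yaw": 0}]'

```text
t: 2.4
tcp_pos: [0.5569, -0.2685, 0.2973]
tool_rot: [-0.004, 1.0, 0.001, 0.001]
force: [-0.6, 0.2, 0.0]
finger_gap: 1.003
```

```bash
python3 - <<'E'
from h import *
np.set_printoptions(precision=4,suppress=True)
s=manip.sense();im=manip.snapshot('wrist');cv2.imwrite('pics/w1.png',im)
print(s['tcp_pos'],s['tool_rot'],s['force'])
C=cam('wrist',s)
for z,p in((.008,(.566,-.2535)),(.23,(.566,-.2535)),(.2,(.5845,-.2535)),(.125,(.566,-.2535))): print(z,proj(C,(*p,z)))
cv2.imwrite('pics/w1b.png',cv2.resize(im,(800,600),interpolation=cv2.INTER_CUBIC))
E
```

```text
[ 0.5569 -0.2685  0.2973] [-0.004   1.      0.0007  0.0014] [-0.5955  0.1742  0.0003]
0.008 [266.7622 156.8639]
0.23 [275.381 217.512]
0.2 [272.8929 222.693 ]
0.125 [269.9354 179.193 ]
```

View pics/w1b.png

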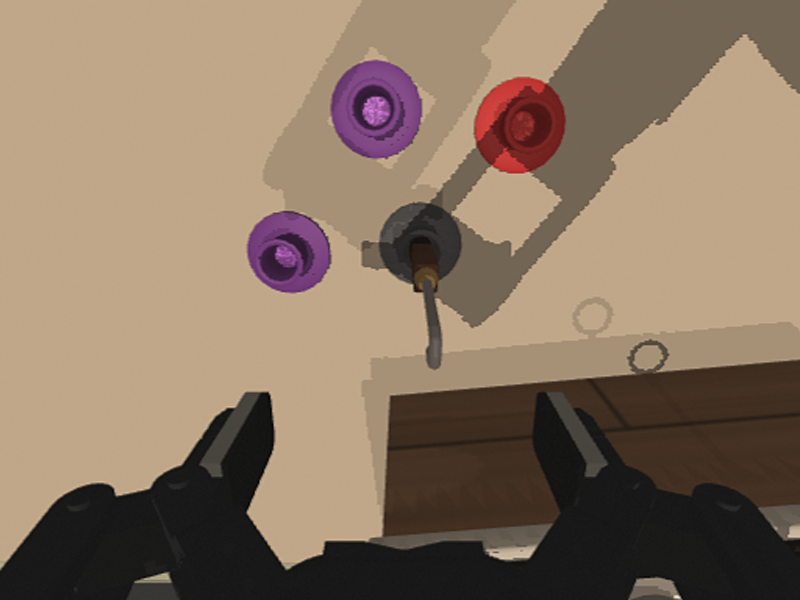

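```bash
python3 - <<'E'
from h import *
np.set_printoptions(precision=4,suppress=True)
s=manip.sense();C=cam('wrist',s);im=cv2.imread('pics/w1.png')
f=lambda u,v,z:print((u,v),z,onz(C,u/1.5625-.2,v/1.5625-.2,z))
f(420,244,.004);f(426,275,.127);f(425,285,.121);f(436,345,.2);f(434,355,.223);f(434,368,.205)
g=cv2.cvtColor(im,cv2.COLOR_BGR2HSV);m=cv2.inRange(g,(0,0,0),(180,110,110));mm=np.zeros_like(m);mm[125:180,240:300]=m[125:180,240:300]
cv2.imwrite('pics/w1c.png',cv2.resize(im[120:250,220:320],(600,780)[:2] if 0 else (460,598),interpolation=cv2.INTER_CUBIC))
E
```

```text
(420, 244) 0.004 [ 0.5655 -0.2506  0.004 ]
(426, 275) 0.127 [ 0.5615 -0.2508  0.127 ]
(425, 285) 0.121 [ 0.5708 -0.251   0.121 ]
(436, 345) 0.2 [ 0.5825 -0.248   0.2   ]
(434, 355) 0.223 [ 0.5777 -0.2508  0.223 ]
(434, 368) 0.205 [ 0.5946 -0.2491  0.205 ]
```

View pics/w1c.png

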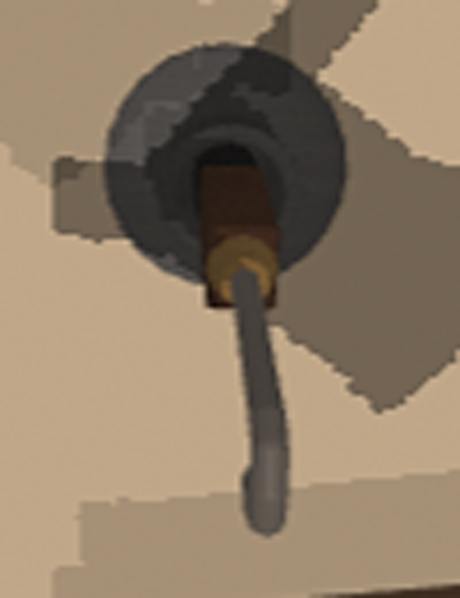

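The wrist view shows the disc at (268.9,155.4), the rod base at (272.6,179.8) and the nose end at about (277,230). The pole is upright at about (0.5665,-0.251), with the nose along +x. The tool can only point down, so the body would hit the hook if I gripped the handle. I'll grip the rod just under the hook instead, with the pads offset away from the nose so the ring stays clear of the fingers.

Request:
send_rows --commands '[{"delta_pos": [0.2,1.7,0],"yaw": 0},{"delta_pos": [0,0,-3],"yaw": 0},{"delta_pos": [0,0,-3],"yaw": 0},{"delta_pos": [0,0,-3],"yaw": 0},{"delta_pos": [0,0,-2],"yaw": 0},{"delta_pos": [0,0,0],"yaw": 0}]'

```text
t: 3.2
tcp_pos: [0.5589, -0.2339, 0.1878]
tool_rot: [-0.011, 1.0, 0.002, 0.002]
force: [-0.1, 0.0, 0.4]
finger_gap: 1.001
```

Request:
send_rows --commands '[{"delta_pos": [0,-0.9,0],"yaw": 0.01},{"delta_pos": [0,-0.5,0],"yaw": 0.01},{"delta_pos": [0,0,0],"yaw": 0},{"delta_pos": [0,0,0],"yaw": 0}]'

```text
t: 3.7
tcp_pos: [0.5609, -0.248, 0.1918]
tool_rot: [-0.023, 1.0, 0.0, 0.005]
force: [0.4, 0.2, 0.0]
finger_gap: 1.001
```

Request:
send_rows --commands '[{"delta_pos": [-0.25,-0.25,-1.2],"yaw": -0.02},{"delta_pos": [0,0,-0.9],"yaw": 0},{"delta_pos": [0,0,0],"yaw": 0}]'

```text
t: 4.08
tcp_pos: [0.5577, -0.2507, 0.1691]
tool_rot: [-0.012, 1.0, 0.001, 0.004]
force: [0.7, 0.4, -0.3]
finger_gap: 1.001
```

```bash
python3 - <<'E'
from h import *
np.set_printoptions(precision=4,suppress=True)
s=manip.sense();a=manip.snapshot('side');b=manip.snapshot('wrist')
print(s['tcp_pos'],s['tool_rot'],s['force'],manip.sense()['tcp_pos'])
cs=cam('side');print(proj(cs,s['tcp_pos']))
A=cv2.resize(a[150:300,190:310],(480,600),interpolation=cv2.INTER_CUBIC)
B=cv2.resize(b[100:384,150:362],(320,430))
o=np.zeros((600,800,3),np.uint8);o[:,:480]=A;o[:430,480:]=B;cv2.imwrite('pics/g1.png',o)
E
```

```text
[ 0.5577 -0.2507  0.1691] [-0.0119  0.9999  0.0006  0.0045] [ 0.721   0.3655 -0.3008] [ 0.5582 -0.2509  0.1699]
[247.6122 239.6425]
```

View pics/g1.png

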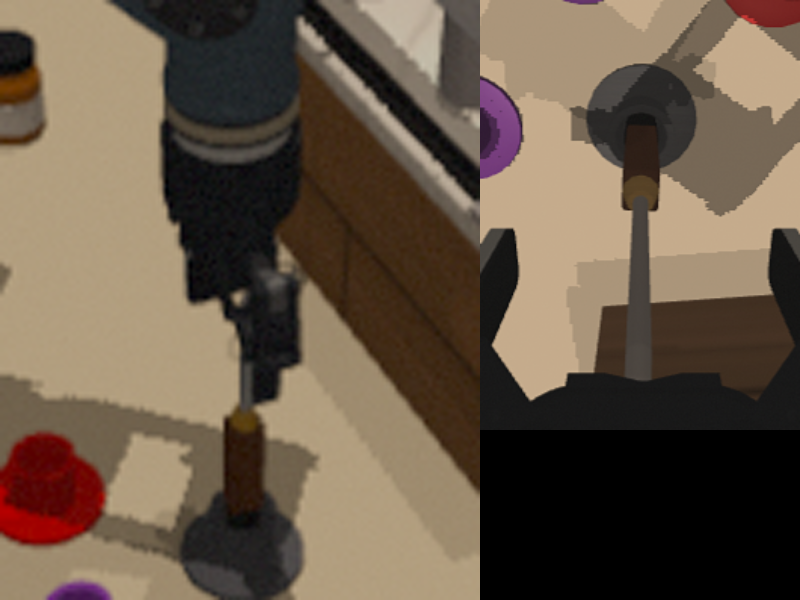

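The side view shows the open fingers around the rod with the stand below. The wrist view has the rod centred between the pads, running up in front of the palm with no contact. I'll close the gripper.

Request:
send_rows --commands '[{"delta_pos": [0,0,0],"yaw": 0},{"delta_pos": [0,0,0],"yaw": 0},{"delta_pos": [0,0,0],"yaw": 0},{"delta_pos": [0,0,0],"yaw": 0},{"delta_pos": [0,0,0],"yaw": 0},{"delta_pos": [0,0,0],"yaw": 0}]' --grip 1 --force 100

```text
t: 4.92
tcp_pos: [0.559, -0.2513, 0.1709]
tool_rot: [-0.012, 1.0, -0.001, 0.006]
force: [0.2, -0.3, -0.4]
finger_gap: 0.056
```

```bash
python3 - <<'E'
from h import *
np.set_printoptions(precision=4,suppress=True)
s=manip.sense();a=manip.snapshot('side');b=manip.snapshot('wrist');cv2.imwrite('pics/wg2.png',b)
print(s['tcp_pos'],s['tool_rot'],s['force'],s['finger_gap'],s['t'])
A=cv2.resize(a[190:290,210:290],(480,600),interpolation=cv2.INTER_CUBIC)
B=cv2.resize(b[100:384,150:362],(320,430))
o=np.zeros((600,800,3),np.uint8);o[:,:480]=A;o[:430,480:]=B;cv2.imwrite('pics/g2.png',o)
E
```

```text
[ 0.559  -0.2513  0.1709] [-0.0122  0.9999 -0.0006  0.0061] [ 0.2163 -0.256  -0.4015] 0.05573388782467819 4.925
```

View pics/g2.png

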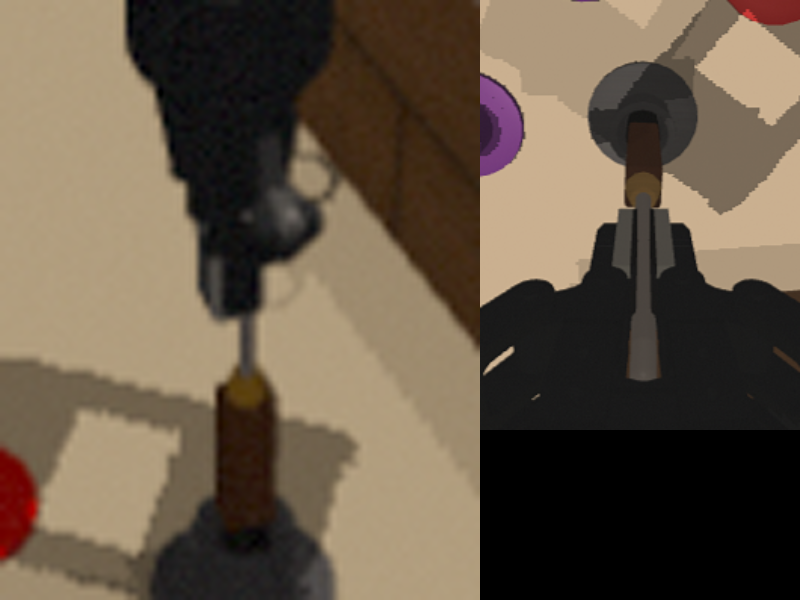

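The side view shows the closed fingers holding the rod above the handle, and the wrist view has the rod between the pads at a gap of 0.056. Lifting, then moving to a spot beside the ring so the wrist camera can measure it.

Request:
send_rows --commands '[{"delta_pos": [0,0,0.8],"yaw": 0},{"delta_pos": [0,0,1.5],"yaw": 0},{"delta_pos": [0,0,2],"yaw": 0},{"delta_pos": [0,0,3],"yaw": 0},{"delta_pos": [0,0,3],"yaw": 0},{"delta_pos": [0,1.5,3],"yaw": 0.02},{"delta_pos": [0.5,2.5,2.5],"yaw": 0.02},{"delta_pos": [0.5,2.5,1.5],"yaw": 0.02},{"delta_pos": [0.5,1,0],"yaw": 0.02},{"delta_pos": [0,0,0],"yaw": 0}]'

```text
t: 6.28
tcp_pos: [0.5727, -0.1739, 0.3566]
tool_rot: [-0.053, 0.999, -0.001, 0.008]
force: [0.5, -0.0, -1.6]
finger_gap: 0.051
```

```bash
python3 - <<'E'
from h import *
np.set_printoptions(precision=4,suppress=True)
s=manip.sense();b=manip.snapshot('wrist');cv2.imwrite('pics/w3.png',b);a=manip.snapshot('side');cv2.imwrite('pics/s3.png',a)
print(s['tcp_pos'],s['tool_rot'],s['force'],s['finger_gap'])
C=cam('wrist',s);print('pred',proj(C,(.6697,-.0374,.3348)))
o=np.hstack([cv2.resize(b,(512,384)),cv2.resize(a[120:270,200:310],(282,384),interpolation=cv2.INTER_CUBIC)]);cv2.imwrite('pics/g3.png',o)
E
```

```text
[ 0.5727 -0.1739  0.3566] [-0.053   0.9986 -0.0015  0.0079] [ 0.5402 -0.0183 -1.557 ] 0.05111000963500958
pred [422.9974 364.579 ]
```

View pics/g3.png

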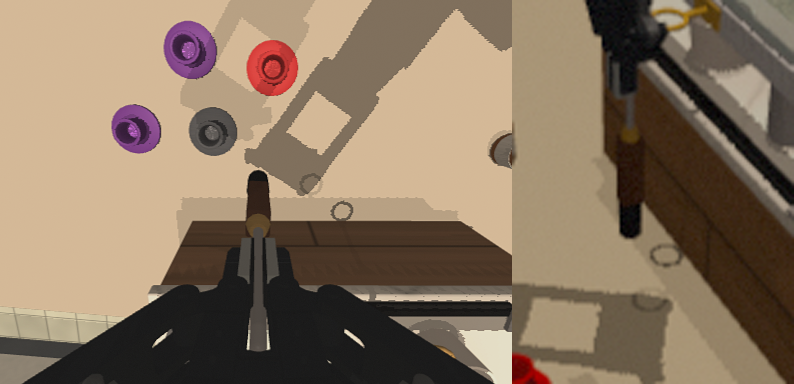

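The pole hangs upright from the gripper. The ring at about (445,350) is hidden behind a link in the wrist view, and the empty socket shows at (212,132). I'll approach the ring slowly and check with the side camera.

Request:
send_rows --commands '[{"delta_pos": [0.3,2,0],"yaw": 0},{"delta_pos": [0.3,3,0],"yaw": 0},{"delta_pos": [0.5,3,0],"yaw": 0},{"delta_pos": [0.5,2.5,0],"yaw": 0},{"delta_pos": [0.5,1.2,0],"yaw": 0},{"delta_pos": [0.5,0.5,-0.5],"yaw": 0},{"delta_pos": [0,0,-0.3],"yaw": 0},{"delta_pos": [0,0,0],"yaw": 0}]'

```text
t: 7.38
tcp_pos: [0.5973, -0.0487, 0.342]
tool_rot: [-0.049, 0.999, 0.001, 0.003]
force: [-0.6, -0.4, -1.5]
finger_gap: 0.052
```

```bash
python3 - <<'E'
from h import *
np.set_printoptions(precision=4,suppress=True)
s=manip.sense();C=cam('wrist',s);print(s['tcp_pos'],s['tool_rot'],s['force'])
# socket from w3 with its own pose
s3=dict(tcp_pos=[0.5727,-0.1739,0.3566],tool_rot=[-0.053,0.9986,-0.0015,0.0079]);C3=cam('wrist',s3)
im=cv2.imread('pics/w3.png')
m=cv2.inRange(cv2.cvtColor(im,cv2.COLOR_BGR2HSV),(0,0,0),(180,60,125));mm=np.zeros_like(m);mm[100:165,180:245]=m[100:165,180:245]
c=max(cv2.findContours(mm,0,1)[0],key=cv2.contourArea);e=cv2.fitEllipse(cv2.convexHull(c));print('disc',e,onz(C3,*e[0],.004))
E
```

```text
[ 0.5973 -0.0487  0.342 ] [-0.0491  0.9988  0.0008  0.0026] [-0.601  -0.389  -1.4841]
disc ((212.65948486328125, 130.96153259277344), (46.77062225341797, 48.95357131958008), 143.55972290039062) [ 0.5645 -0.2508  0.004 ]
```

Request:
send_rows --commands '[{"delta_pos": [0.8,0.2,-0.2],"yaw": 0},{"delta_pos": [1,0.3,-0.2],"yaw": 0},{"delta_pos": [1,0.2,-0.2],"yaw": 0},{"delta_pos": [0.6,0,-0.2],"yaw": 0},{"delta_pos": [0.2,0,-0.2],"yaw": 0},{"delta_pos": [0,0,0],"yaw": 0}]'

```text
t: 8.12
tcp_pos: [0.6364, -0.043, 0.331]
tool_rot: [-0.048, 0.999, 0.001, 0.003]
force: [0.3, 0.2, -1.3]
finger_gap: 0.051
```

```bash
python3 - <<'E'
from h import *
np.set_printoptions(precision=4,suppress=True)
s=manip.sense();a=manip.snapshot('side');cv2.imwrite('pics/s4.png',a);b=manip.snapshot('top');cv2.imwrite('pics/t4.png',b)
print(s['tcp_pos'],s['tool_rot'],s['force'])
cs=cam('side');t=s['tcp_pos'];xh=np.array([.9945,.105,0])
print('tcp px',proj(cs,t),'ring',proj(cs,(.6697,-.0374,.3348)),'tip pred',proj(cs,np.array(t)+.0255*xh+[0,0,.0296]),'rod@z+.03',proj(cs,np.array(t)+.0075*xh+[0,0,.0296]))
A=cv2.resize(a[95:155,220:290],(700,600),interpolation=cv2.INTER_CUBIC);cv2.imwrite('pics/g4.png',A)
E
```

```text
[ 0.6364 -0.043   0.331 ] [-0.048   0.9988  0.0007  0.0027] [ 0.322   0.2235 -1.2535]
tcp px [249.5538 131.3932] ring [261.1742 126.8504] tip pred [258.8605 118.8116] rod@z+.03 [252.3752 120.3095]
```

View pics/g4.png

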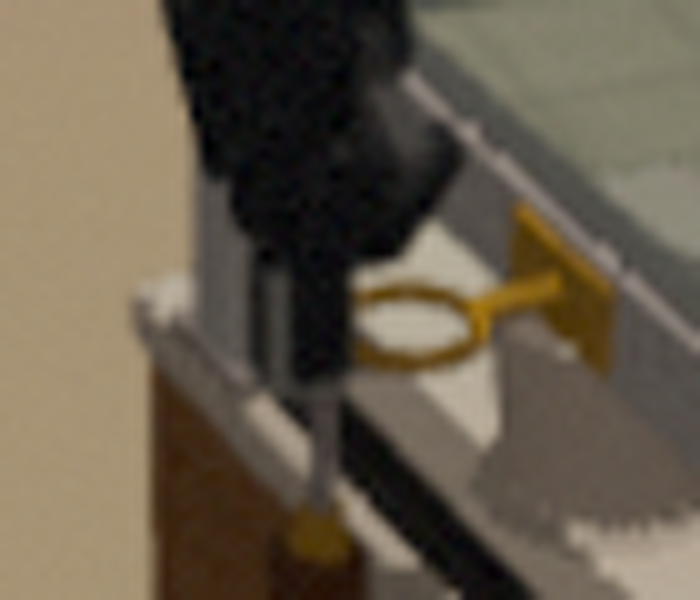

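The ring hole is at about (413,325) in the crop. The near finger hides the hook nose, and the rod shows below it at about (322,450). I'll check where the rod sits against the ring within this one image.

```bash
python3 - <<'E'
from h import *
np.set_printoptions(precision=3,suppress=True)
a=cv2.imread('pics/s4.png');g=cv2.cvtColor(a,cv2.COLOR_BGR2GRAY)
for r in range(133,148): print(r,g[r,244:264])
cs=cam('side');t=np.array([.6364,-.043,.331]);xh=np.array([.9945,.105,0])
for dz in(-.01,-.02,-.03,-.035,-.04,-.05,-.06): print(dz,proj(cs,t+.0075*xh+[0,0,dz]),proj(cs,t+.004*xh+[0,0,dz]),proj(cs,t+.011*xh+[0,0,dz]))
hsv=cv2.cvtColor(a,cv2.COLOR_BGR2HSV);m=cv2.inRange(hsv,(12,110,70),(35,255,255));print('gold',[ (r,np.where(m[r,250:290])[0]+250) for r in range(118,133)])
# brass collar centroid
b=m.copy();b[:140]=0;b[155:]=0;b[:,:240]=0;b[:,265:]=0;print('collar',cv2.moments(b)['m10']/max(1,cv2.moments(b)['m00']),cv2.moments(b)['m01']/max(1,cv2.moments(b)['m00']))
for z in(.034+.085,.04+.085,.045+.085): print('collar pred',proj(cs,t+.0075*xh+[0,0,z-.1709]))
E
```

```text
133 [ 90  76  62  66  61  48  35  45  50  53  74 103 110 110 111 110 109 124
 158 172]
134 [ 82  98 111  71  55  52  52  60  65  60  64  99 109 110 109 110 109 109
 123 158]
135 [106 138 147 111  39  36  39  54  57  53  30  63  97 109 108 110 107 108
 108 124]
136 [103 139 152 145 104  31  34  55  65  55  18  30  65  97 110 109 111 111
 110 109]
137 [ 92 113 143 153 145 103  36  54  63  56  15  14  25  63  95 109 107 110
 109 107]
138 [ 85  91 118 143 154 145 102  60  61  56  12  17  16  28  63  98 109 109
 107 108]
139 [ 83  80  93 119 145 153 138  74  64  54  24  13  15  11  26  65 103 109
 108 107]
140 [ 75  81  83  92 124 144 141  81  62  58  22  20  13  15  10  39  77 101
 110 109]
141 [ 59  78  83  85  96 125 131  80  69  69  23  17  19  12  13  15  37  78
 102 107]
142 [ 46  62  77  81  82  92 108  72  72  80  54  25  17  19  13  14  15  34
  78 101]
143 [ 41  49  60  74  79  86  80  65  72 100 112  49  16  27  18  17  17  13
  39  76]
144 [ 42  42  48  57  76  82  76  61  66 100 133 115  75  17  28  17  16  14
  20  37]
145 [ 45  45  45  46  62  71  61  61  65  71 118 150 122
[... 1109 characters left out ...]
 279, 280, 281])), (125, array([256, 265, 266, 267, 268, 269, 270, 271, 272, 273, 274, 275, 276,
       277, 278, 279, 280, 281])), (126, array([266, 267, 268, 269, 270, 271, 274, 275, 276, 277, 278, 279, 280,
       281])), (127, array([267, 268, 269, 275, 276, 277, 278, 279, 280])), (128, array([267, 268, 276, 277, 278, 279, 280])), (129, array([256, 265, 266, 267, 268, 277, 278, 279, 280])), (130, array([256, 257, 258, 259, 260, 262, 263, 264, 265, 266, 278, 279, 280])), (131, array([256, 257, 258, 259, 260, 261, 262, 263, 279, 280])), (132, array([280]))]
collar 251.10714285714286 147.71428571428572
collar pred [252.003 148.295]
collar pred [252.03  146.316]
collar pred [252.052 144.658]
```

Request:
send_rows --commands '[{"delta_pos": [-0.12,0.2,0],"yaw": 0},{"delta_pos": [0,0,0],"yaw": 0}]'

```text
t: 8.48
tcp_pos: [0.6347, -0.0409, 0.3317]
tool_rot: [-0.048, 0.999, 0.001, 0.003]
force: [0.0, -0.3, -0.8]
finger_gap: 0.049
```

Request:
send_rows --commands '[{"delta_pos": [0,0,-0.6],"yaw": 0},{"delta_pos": [0,0,-0.7],"yaw": 0},{"delta_pos": [0,0,-0.5],"yaw": 0},{"delta_pos": [0,0,0],"yaw": 0}]'

```text
t: 8.98
tcp_pos: [0.6342, -0.0408, 0.3122]
tool_rot: [-0.048, 0.999, 0.001, 0.003]
force: [0.5, 0.6, -1.6]
finger_gap: 0.052
```

Request:
send_rows --commands '[{"delta_pos": [0.03,0,-0.4],"yaw": 0},{"delta_pos": [0,0,-0.4],"yaw": 0},{"delta_pos": [0,0,-0.2],"yaw": 0}]'

```text
t: 9.35
tcp_pos: [0.6348, -0.0409, 0.3017]
tool_rot: [-0.048, 0.999, 0.001, 0.003]
force: [-0.3, -0.6, -2.0]
finger_gap: 0.052
```

Request:
send_rows --commands '[{"delta_pos": [0,0,-0.4],"yaw": 0},{"delta_pos": [0,0,-0.4],"yaw": 0},{"delta_pos": [0,0,-0.2],"yaw": 0},{"delta_pos": [0,0,0],"yaw": 0}]'

```text
t: 9.85
tcp_pos: [0.6347, -0.0409, 0.2908]
tool_rot: [-0.048, 0.999, 0.001, 0.003]
force: [0.2, -1.5, -1.7]
finger_gap: 0.053
```

```bash
python3 - <<'E'
from h import *
np.set_printoptions(precision=4,suppress=True)
s=manip.sense();a=manip.snapshot('side');cv2.imwrite('pics/s5.png',a)
print(s['tcp_pos'],s['tool_rot'],s['force'])
cv2.imwrite('pics/g5.png',cv2.resize(a[95:155,220:290],(700,600),interpolation=cv2.INTER_CUBIC))
m=cv2.inRange(cv2.cvtColor(a,cv2.COLOR_BGR2HSV),(12,110,70),(35,255,255));m[140:]=0;m[:,:250]=0;m[:,295:]=0;print(cv2.boundingRect(m))
E
```

```text
[ 0.6347 -0.0409  0.2908] [-0.0478  0.9989  0.0006  0.0028] [ 0.2308 -1.5025 -1.6687]
(262, 115, 20, 17)
```

View pics/g5.png

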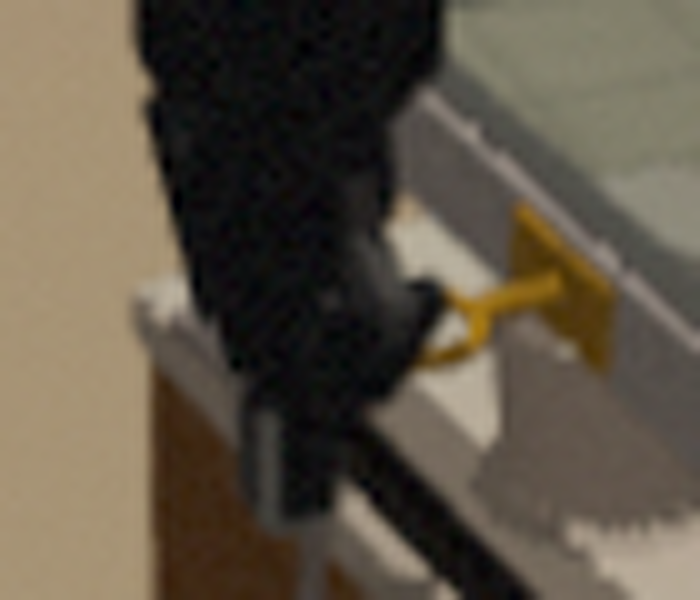

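The nose is down in the ring: the sash has not moved and the near link is in front of the ring. Contact is still expected within about 5 mm. The y force of -1.5 N needs watching.

Request:
send_rows --commands '[{"delta_pos": [0,-0.05,-0.15],"yaw": 0}]'

```text
t: 10.02
tcp_pos: [0.635, -0.0414, 0.2897]
tool_rot: [-0.048, 0.999, 0.0, 0.003]
force: [-0.2, 0.5, -0.7]
finger_gap: 0.052
```

Fy is back to noise level, so I'll keep going down gently until the hook bears.

Request:
send_rows --commands '[{"delta_pos": [0,0,-0.2],"yaw": 0},{"delta_pos": [0,0,-0.2],"yaw": 0}]'

```text
t: 10.28
tcp_pos: [0.6353, -0.0415, 0.2866]
tool_rot: [-0.048, 0.999, 0.0, 0.004]
force: [-0.7, 0.5, 1.7]
finger_gap: 0.049
```

Request:
send_rows --commands '[{"delta_pos": [0,0,-0.3],"yaw": 0},{"delta_pos": [0,0,-0.4],"yaw": 0},{"delta_pos": [0,0,-0.4],"yaw": 0},{"delta_pos": [0,0,-0.4],"yaw": 0}]'

```text
t: 10.78
tcp_pos: [0.6353, -0.0415, 0.2716]
tool_rot: [-0.048, 0.999, 0.0, 0.004]
force: [-1.8, 1.2, 2.0]
finger_gap: 0.047
```

Request:
send_rows --commands '[{"delta_pos": [0,0,-0.6],"yaw": 0},{"delta_pos": [0,0,-0.7],"yaw": 0},{"delta_pos": [0,0,-0.7],"yaw": 0},{"delta_pos": [0,0,-0.7],"yaw": 0},{"delta_pos": [0,0,-0.7],"yaw": 0},{"delta_pos": [0,0,-0.6],"yaw": 0},{"delta_pos": [0,0,-0.4],"yaw": 0}]'

```text
t: 11.65
tcp_pos: [0.6353, -0.0415, 0.2241]
tool_rot: [-0.048, 0.999, 0.0, 0.004]
force: [-1.5, 0.4, 2.0]
finger_gap: 0.056
```

```bash
python3 - <<'E'
from h import *
np.set_printoptions(precision=4,suppress=True)
s=manip.sense();a=manip.snapshot('side');cv2.imwrite('pics/s6.png',a)
print(s['tcp_pos'],s['tool_rot'],s['force'],s['ft_torque'])
m=cv2.inRange(cv2.cvtColor(a,cv2.COLOR_BGR2HSV),(12,110,70),(35,255,255));m[170:]=0;m[:100]=0;m[:,:250]=0;m[:,295:]=0
cs=cam('side');x,y,w,h=cv2.boundingRect(m);print(x,y,w,h)
m0=cv2.inRange(cv2.cvtColor(cv2.imread('pics/s5.png'),cv2.COLOR_BGR2HSV),(12,110,70),(35,255,255));m0[140:]=0;m0[:100]=0;m0[:,:250]=0;m0[:,295:]=0;print(cv2.boundingRect(m0))
for z in(.3348,.28,.27,.26,.23): print(z,proj(cs,(.7145,-.0327,z)))
E
```

```text
[ 0.6353 -0.0415  0.2241] [-0.0479  0.9988  0.0001  0.0044] [-1.5007  0.3676  1.9598] [0.0143 0.1128 0.0159]
260 137 20 22
(262, 115, 20, 17)
0.3348 [276.7982 123.1342]
0.28 [275.8724 141.4678]
0.27 [275.709  144.7042]
0.26 [275.5472 147.9081]
0.23 [275.0714 157.33  ]
```

Request:
send_rows --commands '[{"delta_pos": [0,0,-0.5],"yaw": 0},{"delta_pos": [0,0,-0.6],"yaw": 0},{"delta_pos": [0,0,-0.6],"yaw": 0},{"delta_pos": [0,0,-0.5],"yaw": 0},{"delta_pos": [0,0,-0.3],"yaw": 0}]'

```text
t: 12.32
tcp_pos: [0.6353, -0.0415, 0.1973]
tool_rot: [-0.048, 0.999, 0.0, 0.004]
force: [-2.0, 0.4, 2.2]
finger_gap: 0.048
```

Request:
send_rows --commands '[{"delta_pos": [0,0,-0.25],"yaw": 0},{"delta_pos": [0,0,-0.2],"yaw": 0},{"delta_pos": [0,0,-0.2],"yaw": 0}]'

```text
t: 12.7
tcp_pos: [0.6353, -0.0416, 0.1903]
tool_rot: [-0.048, 0.999, 0.0, 0.004]
force: [-1.5, 0.5, 2.6]
finger_gap: 0.053
```

Request:
send_rows --commands '[{"delta_pos": [0,0,-0.15],"yaw": 0},{"delta_pos": [0,0,-0.15],"yaw": 0}]'

```text
t: 12.95
tcp_pos: [0.6353, -0.0415, 0.1873]
tool_rot: [-0.048, 0.999, 0.0, 0.004]
force: [-0.5, 0.5, 3.8]
finger_gap: 0.053
```

Request:
send_rows --commands '[{"delta_pos": [0,0,-0.12],"yaw": 0}]'

```text
t: 13.08
tcp_pos: [0.6355, -0.0415, 0.1868]
tool_rot: [-0.048, 0.999, 0.0, 0.005]
force: [-3.1, 0.5, 7.9]
finger_gap: 0.053
```

Request:
send_rows --commands '[{"delta_pos": [0,0,-0.12],"yaw": 0}]'

```text
t: 13.2
tcp_pos: [0.6356, -0.0416, 0.1867]
tool_rot: [-0.048, 0.999, -0.0, 0.005]
force: [-5.2, 0.2, 8.5]
finger_gap: 0.053
```

Request:
send_rows --commands '[{"delta_pos": [-0.03,0,-0.2],"yaw": 0}]'

```text
t: 13.32
tcp_pos: [0.6357, -0.0415, 0.1865]
tool_rot: [-0.048, 0.999, -0.0, 0.006]
force: [-3.4, 0.9, 11.6]
finger_gap: 0.051
```

Request:
send_rows --commands '[{"delta_pos": [-0.03,0,-0.28],"yaw": 0}]'

```text
t: 13.45
tcp_pos: [0.636, -0.0415, 0.1861]
tool_rot: [-0.048, 0.999, -0.001, 0.007]
force: [-5.1, 0.6, 14.5]
finger_gap: 0.053
```

Request:
send_rows --commands '[{"delta_pos": [-0.05,0,-0.38],"yaw": 0}]'

```text
t: 13.58
tcp_pos: [0.6362, -0.0416, 0.1856]
tool_rot: [-0.048, 0.999, -0.001, 0.009]
force: [-6.6, 1.8, 18.9]
finger_gap: 0.052
```

Request:
send_rows --commands '[{"delta_pos": [-0.1,0,-0.43],"yaw": 0}]'

```text
t: 13.7
tcp_pos: [0.6365, -0.0417, 0.1854]
tool_rot: [-0.048, 0.999, -0.002, 0.011]
force: [-6.7, 0.6, 20.3]
finger_gap: 0.05
```

Request:
send_rows --commands '[{"delta_pos": [-0.2,0,-0.5],"yaw": 0}]'

```text
t: 13.82
tcp_pos: [0.6368, -0.0417, 0.1852]
tool_rot: [-0.049, 0.999, -0.003, 0.015]
force: [-4.2, 2.0, 21.3]
finger_gap: 0.049
```

Request:
send_rows --commands '[{"delta_pos": [-0.25,0,-0.58],"yaw": 0}]'

```text
t: 13.95
tcp_pos: [0.6373, -0.0418, 0.1848]
tool_rot: [-0.049, 0.999, -0.003, 0.02]
force: [-4.4, 3.1, 22.4]
finger_gap: 0.054
```

```bash
python3 - <<'E'
from h import *
np.set_printoptions(precision=4,suppress=True)
cs=cam('side')
def gold(f,roi):
    x0,y0,x1,y1=roi;g=cv2.imread(f) if isinstance(f,str) else f
    m=cv2.inRange(cv2.cvtColor(g,cv2.COLOR_BGR2HSV),(12,110,60),(35,255,255))[y0:y1,x0:x1]
    M=cv2.moments(m,True);b=cv2.boundingRect(m);return (M['m10']/max(M['m00'],1)+x0,M['m01']/max(M['m00'],1)+y0,M['m00'],b)
s=manip.sense();a=manip.snapshot('side');cv2.imwrite('pics/s7.png',a);print(s['tcp_pos'],s['force'],manip.sense()['force'])
xh=np.array([.9945,.105,0])
for f,t,d in(('pics/s6.png',[.6353,-.0415,.2241],0),('pics/s7.png',s['tcp_pos'],0)):
    c=proj(cs,np.array(t)+.0075*xh+[0,0,-.048]);r=(int(c[0])-9,int(c[1])-9,int(c[0])+9,int(c[1])+10)
    print(f,'collar pred',c,'meas',gold(f,r))
    print(' plate',gold(f,(266,100,295,185)))
for z in(.2725,.237,.2348,.2315): print(z,proj(cs,(.7145,-.0327,z)))
E
```

```text
[ 0.6373 -0.0418  0.1848] [-4.3524  3.0742 22.4388] [-4.7424  2.9836 21.1421]
pics/s6.png collar pred [251.0011 180.2193] meas (250.3798449612403, 177.33333333333334, 129.0, (0, 0, 18, 19))
 plate (272.33210332103323, 163.2250922509225, 271.0, (0, 37, 18, 48))
pics/s7.png collar pred [251.5596 191.5537] meas (251.28235294117647, 189.83529411764707, 85.0, (0, 0, 18, 19))
 plate (272.1843137254902, 169.0156862745098, 255.0, (0, 49, 18, 36))
0.2725 [275.7497 143.8982]
0.237 [275.1811 155.1566]
0.2348 [275.1466 155.8413]
0.2315 [275.0949 156.8655]
```

Request:
send_rows --commands '[{"delta_pos": [-0.2,0,-0.7],"yaw": 0}]'

```text
t: 14.12
tcp_pos: [0.6377, -0.0419, 0.1831]
tool_rot: [-0.049, 0.999, -0.004, 0.024]
force: [-4.4, 1.1, 13.6]
finger_gap: 0.05
```

Request:
send_rows --commands '[{"delta_pos": [-0.1,0,-0.35],"yaw": 0}]'

```text
t: 14.25
tcp_pos: [0.6376, -0.042, 0.1819]
tool_rot: [-0.049, 0.998, -0.005, 0.026]
force: [-2.1, 0.7, 5.2]
finger_gap: 0.052
```

Request:
send_rows --commands '[{"delta_pos": [-0.05,0,-0.2],"yaw": 0}]'

```text
t: 14.38
tcp_pos: [0.6376, -0.042, 0.1809]
tool_rot: [-0.049, 0.998, -0.005, 0.027]
force: [-1.0, 0.7, 1.6]
finger_gap: 0.045
```

Request:
send_rows --commands '[{"delta_pos": [0,0,-0.15],"yaw": 0}]'

```text
t: 14.5
tcp_pos: [0.6379, -0.042, 0.1805]
tool_rot: [-0.049, 0.998, -0.005, 0.028]
force: [-5.0, 0.5, 10.8]
finger_gap: 0.047
```

Request:
send_rows --commands '[{"delta_pos": [0,0,-0.22],"yaw": 0}]'

```text
t: 14.62
tcp_pos: [0.6382, -0.042, 0.1803]
tool_rot: [-0.049, 0.998, -0.006, 0.028]
force: [-5.4, 1.7, 16.9]
finger_gap: 0.052
```

The force rose to about 24 N, dropped to 3 N, then hit a firm stop at 18 N, so the catch has given and the sash is home. Now I'll ease off and lift the hook out.

Request:
send_rows --commands '[{"delta_pos": [-0.05,0,0.2],"yaw": 0},{"delta_pos": [0,0,0.3],"yaw": 0},{"delta_pos": [0,0,0.3],"yaw": 0}]'

```text
t: 15.0
tcp_pos: [0.6368, -0.0419, 0.1864]
tool_rot: [-0.049, 0.998, -0.005, 0.027]
force: [0.2, 0.6, -0.9]
finger_gap: 0.051
```

Request:
send_rows --commands '[{"delta_pos": [0,0,0.4],"yaw": 0},{"delta_pos": [0,0,0.4],"yaw": 0},{"delta_pos": [0,0,0.4],"yaw": 0}]'

```text
t: 15.38
tcp_pos: [0.6365, -0.0418, 0.198]
tool_rot: [-0.049, 0.998, -0.005, 0.026]
force: [-0.1, 0.6, -1.9]
finger_gap: 0.057
```

Request:
send_rows --commands '[{"delta_pos": [0,0,0.5],"yaw": 0},{"delta_pos": [0,0,0.6],"yaw": 0},{"delta_pos": [0,0,0.8],"yaw": 0},{"delta_pos": [0,0,1],"yaw": 0},{"delta_pos": [0,0,1.5],"yaw": 0},{"delta_pos": [0,0,1.5],"yaw": 0},{"delta_pos": [0,0,0.5],"yaw": 0}]'

```text
t: 16.25
tcp_pos: [0.6356, -0.042, 0.2665]
tool_rot: [-0.049, 0.998, -0.005, 0.025]
force: [2.6, -1.1, -11.8]
finger_gap: 0.054
```

```bash
python3 - <<'E'
from h import *
np.set_printoptions(precision=4,suppress=True)
s=manip.sense();a=manip.snapshot('side');cv2.imwrite('pics/s8.png',a)
print(s['tcp_pos'],s['tool_rot'],s['force'])
m=cv2.inRange(cv2.cvtColor(a,cv2.COLOR_BGR2HSV),(12,110,70),(35,255,255))[100:185,250:295]
n,l,st,ce=cv2.connectedComponentsWithStats(m);print([(st[i]+[250,100,0,0,0]).tolist() for i in range(1,n) if st[i][4]>5])
for z in(.3348,.237,.230):print(z,proj(cam('side'),(.7145,-.0327,z)))
# resolve ring hole
big=(cv2.resize(m,None,fx=4,fy=4,interpolation=cv2.INTER_CUBIC)>127).astype(np.uint8)
cn,hi=cv2.findContours(big,cv2.RETR_CCOMP,cv2.CHAIN_APPROX_NONE)
for c,h in zip(cn,hi[0]):
    if h[3]>=0 and len(c)>20: e=cv2.fitEllipse(c);print('hole',(np.array(e[0])-1.5)/4+[250,100])
for z in(.2368,.23,.226):print(z,proj(cam('side'),(.6697,-.0374,z)))
E
```

```text
[ 0.6356 -0.042   0.2665] [-0.0491  0.9985 -0.0053  0.0254] [  2.5566  -1.0573 -11.7574]
[[250, 150, 30, 21, 221]]
0.3348 [276.7982 123.1342]
0.237 [275.1811 155.1566]
0.23 [275.0714 157.33  ]
hole [259.1592 162.3985]
0.2368 [260.3016 159.1637]
0.23 [260.2443 161.2883]
0.226 [260.2107 162.5314]
```

The ring is still at its shut height (hole at (259.2,162.4)). The -11.8 N means the handle's top edge has come up under the ring's front wire, so I'll back down a little, draw away from the sash and then rise.

Request:
send_rows --commands '[{"delta_pos": [0,0,-0.7],"yaw": 0},{"delta_pos": [-0.3,0,-0.3],"yaw": 0}]'

```text
t: 16.55
tcp_pos: [0.633, -0.042, 0.2562]
tool_rot: [-0.049, 0.998, -0.005, 0.026]
force: [0.1, 0.1, -1.1]
finger_gap: 0.054
```

Request:
send_rows --commands '[{"delta_pos": [-0.6,0,0],"yaw": 0},{"delta_pos": [-1.5,0,0],"yaw": 0},{"delta_pos": [-2,-0.5,0],"yaw": 0},{"delta_pos": [-1.5,-1,0],"yaw": 0},{"delta_pos": [-0.5,-0.5,0],"yaw": 0},{"delta_pos": [0,0,0],"yaw": 0}]'

```text
t: 17.3
tcp_pos: [0.5699, -0.0626, 0.2554]
tool_rot: [-0.049, 0.998, -0.005, 0.027]
force: [0.8, 0.8, -1.0]
finger_gap: 0.053
```

```bash
python3 - <<'E'
from h import *
np.set_printoptions(precision=4,suppress=True)
s=manip.sense();a=manip.snapshot('side');cv2.imwrite('pics/s9.png',a);w=manip.snapshot('wrist');cv2.imwrite('pics/w9.png',w)
print(s['tcp_pos'],s['tool_rot'],s['force'])
cv2.imwrite('pics/g9.png',np.hstack([cv2.resize(a[80:230,200:300],(400,600),interpolation=cv2.INTER_CUBIC),cv2.resize(w[50:384,130:352],(399,600))]))
E
```

```text
[ 0.5699 -0.0626  0.2554] [-0.0488  0.9984 -0.0048  0.027 ] [ 0.8432  0.7656 -0.9956]
```

View pics/g9.png

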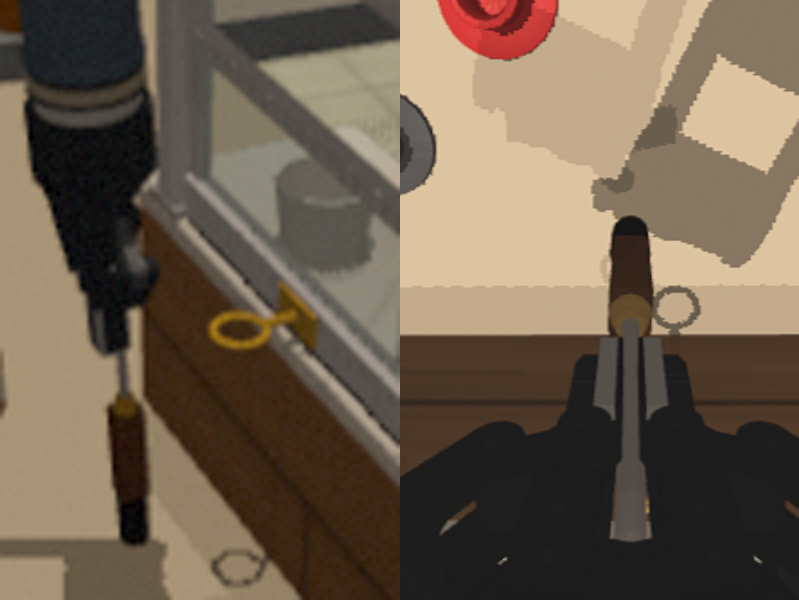

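Left: the sash is down on the sill with the ring clear. Right: the pole is still aligned with the tool, foot tip at (258,171) against (258,170) before the pull, so it did not slip. The tool has tilted about 2.4°. Now to carry it over the socket.

Request:
send_rows --commands '[{"delta_pos": [-0.2,-1.5,0],"yaw": 0},{"delta_pos": [-0.3,-2.5,0],"yaw": 0},{"delta_pos": [-0.3,-3,0],"yaw": 0},{"delta_pos": [-0.3,-3,0],"yaw": 0},{"delta_pos": [-0.3,-3,0],"yaw": 0},{"delta_pos": [-0.2,-2.5,0],"yaw": 0},{"delta_pos": [-0.2,-1.5,0],"yaw": 0},{"delta_pos": [0,-0.8,0],"yaw": 0},{"delta_pos": [0,-0.3,0],"yaw": 0},{"delta_pos": [0,0,0],"yaw": 0}]'

```text
t: 18.65
tcp_pos: [0.5538, -0.2537, 0.2547]
tool_rot: [-0.051, 0.998, -0.006, 0.028]
force: [0.1, -0.1, -1.5]
finger_gap: 0.049
```

Request:
send_rows --commands '[{"delta_pos": [-0.25,0.15,-0.8],"yaw": 0},{"delta_pos": [0,0,-0.8],"yaw": 0},{"delta_pos": [0,0,-0.7],"yaw": 0},{"delta_pos": [0,0,0],"yaw": 0}]'

```text
t: 19.15
tcp_pos: [0.5508, -0.2495, 0.2295]
tool_rot: [-0.052, 0.998, -0.005, 0.027]
force: [-0.1, 0.7, -1.2]
finger_gap: 0.053
```

```bash
python3 - <<'E'
from h import *
np.set_printoptions(precision=4,suppress=True)
s=manip.sense();a=manip.snapshot('side');w=manip.snapshot('wrist');cv2.imwrite('pics/s10.png',a);cv2.imwrite('pics/w10.png',w)
t=np.array(s['tcp_pos']);print(t,s['tool_rot'],s['force'])
cs,cw=cam('side'),cam('wrist',s);f=t+[.0142,.0004,-.163];k=np.array([.5655,-.2513,.008])
print('foot pred',f,'side',proj(cs,f),'wrist',proj(cw,f));print('rim centre side',proj(cs,[.5655,-.2513,.043]),'wrist',proj(cw,[.5655,-.2513,.043]),'disc wrist',proj(cw,[.5655,-.2513,.004]),'side',proj(cs,[.5655,-.2513,.004]))
A=cv2.resize(a[240:310,220:280],(514,600),interpolation=cv2.INTER_CUBIC)
u,v=[int(i) for i in proj(cw,f)];B=cv2.resize(w[v-55:v+65,u-28:u+29],(285,600),interpolation=cv2.INTER_CUBIC);print('wrist crop origin',u-28,v-55,'x5')
cv2.imwrite('pics/g10.png',np.hstack([A,B]))
E
```

```text
[ 0.5508 -0.2495  0.2295] [-0.0519  0.9983 -0.0051  0.0274] [-0.123   0.693  -1.1792]
foot pred [ 0.565  -0.2491  0.0665] side [249.9417 268.5471] wrist [257.7944 178.2829]
rim centre side [250.3396 275.5464] wrist [256.121  171.7745] disc wrist [256.6689 162.3339] side [250.1994 285.8633]
wrist crop origin 229 123 x5
```

View pics/g10.png

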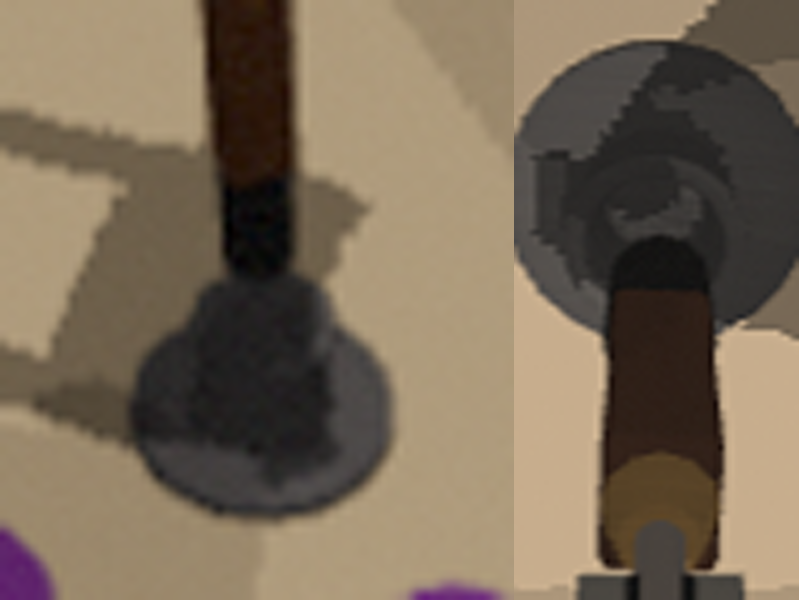

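The foot's end is at side u≈250.2 against the rim at 250.6, and at wrist u≈258.2 against the socket at 257.5. The foot is therefore about 1.5 mm too far in +y and fine in x. I'll correct that and lower it.

Request:
send_rows --commands '[{"delta_pos": [0,-0.15,-0.6],"yaw": 0},{"delta_pos": [0,0,-0.6],"yaw": 0},{"delta_pos": [0,0,-0.6],"yaw": 0},{"delta_pos": [0,0,-0.3],"yaw": 0}]'

```text
t: 19.75
tcp_pos: [0.5517, -0.252, 0.2085]
tool_rot: [-0.052, 0.998, -0.006, 0.029]
force: [-0.0, -1.4, -1.4]
finger_gap: 0.051
```

Request:
send_rows --commands '[{"delta_pos": [-0.05,0.08,-0.3],"yaw": 0},{"delta_pos": [0,0,-0.4],"yaw": 0},{"delta_pos": [0,0,-0.4],"yaw": 0}]'

```text
t: 20.12
tcp_pos: [0.5513, -0.2512, 0.1969]
tool_rot: [-0.052, 0.998, -0.006, 0.029]
force: [-0.6, -0.2, -0.8]
finger_gap: 0.054
```

Request:
send_rows --commands '[{"delta_pos": [0,0,-0.5],"yaw": 0},{"delta_pos": [0,0,-0.5],"yaw": 0},{"delta_pos": [0,0,-0.4],"yaw": 0}]'

```text
t: 20.5
tcp_pos: [0.5513, -0.2512, 0.1819]
tool_rot: [-0.052, 0.998, -0.006, 0.029]
force: [0.8, -0.1, -2.2]
finger_gap: 0.056
```

Request:
send_rows --commands '[{"delta_pos": [0,0,-0.4],"yaw": 0},{"delta_pos": [0,0,-0.3],"yaw": 0}]'

```text
t: 20.75
tcp_pos: [0.5513, -0.2512, 0.1743]
tool_rot: [-0.052, 0.998, -0.006, 0.029]
force: [-0.3, -0.5, -1.3]
finger_gap: 0.05
```

Request:
send_rows --commands '[{"delta_pos": [0,0,-0.2],"yaw": 0},{"delta_pos": [0,0,-0.2],"yaw": 0}]'

```text
t: 21.0
tcp_pos: [0.5517, -0.2514, 0.1704]
tool_rot: [-0.052, 0.998, -0.006, 0.029]
force: [-1.0, 2.0, 8.8]
finger_gap: 0.049
```

The foot is on the floor (about 10 N). I'll ease off and open partly first, so the pole can settle between the pads.

Request:
send_rows --commands '[{"delta_pos": [0,0,0.08],"yaw": 0},{"delta_pos": [0,0,0],"yaw": 0}]' --grip 0.6 --force 20

```text
t: 21.25
tcp_pos: [0.5521, -0.2518, 0.1719]
tool_rot: [-0.052, 0.998, -0.007, 0.03]
force: [1.1, 1.1, 0.9]
finger_gap: 0.198
```

Request:
send_rows --commands '[{"delta_pos": [0,0,0],"yaw": 0},{"delta_pos": [0,0,0],"yaw": 0},{"delta_pos": [0,0,0],"yaw": 0}]'

```text
t: 21.62
tcp_pos: [0.5523, -0.2519, 0.1722]
tool_rot: [-0.052, 0.998, -0.007, 0.03]
force: [-0.3, -0.0, 0.0]
finger_gap: 0.202
```

Request:
send_rows --commands '[{"delta_pos": [0,0,0],"yaw": 0},{"delta_pos": [0,0,0],"yaw": 0},{"delta_pos": [0,0,0],"yaw": 0},{"delta_pos": [0,0,0],"yaw": 0},{"delta_pos": [0,0,0],"yaw": 0}]' --grip -1

```text
t: 22.25
tcp_pos: [0.5522, -0.2518, 0.1721]
tool_rot: [-0.052, 0.998, -0.007, 0.03]
force: [-1.1, 0.8, 0.6]
finger_gap: 0.999
```

```bash
python3 - <<'E'
from h import *
np.set_printoptions(precision=4,suppress=True)
s=manip.sense();w=manip.snapshot('wrist');cv2.imwrite('pics/w11.png',w);a=manip.snapshot('side');cv2.imwrite('pics/s11.png',a)
print(s['tcp_pos'],s['tool_rot'],s['force'],s['finger_gap'],s['t'])
g=cv2.cvtColor(w,cv2.COLOR_BGR2GRAY)
cw=cam('wrist',s)
for z in(.125,.15,.17,.2):
    u,v=proj(cw,(.5655,-.251,z));print(z,u,v, g[int(v),int(u)-14:int(u)+15] if v<384 else '')
E
```

```text
[ 0.5522 -0.2518  0.1721] [-0.0517  0.9982 -0.007   0.03  ] [-1.1444  0.8492  0.6479] 0.9987743853181095 22.25
0.125 256.744620450763 230.12007122991764 [106  37  61  67  69  73  73  74  73  72  70  70  70  72  72  74  74  73
  71  67  66  70  72  51 118 168 178 176 176]
0.15 255.9545904461798 249.55766574486313 [176 176 176 176 179 160 102  62  66  68  69  68  69  67  66  63  79 158
 180 176 176 176 176 176 176 176 176 176 176]
0.17 255.16813985116153 268.9071938429352 [153 153 156 122  76  65  67  68  69  69  69  69  68  66  64  86 140 154
 153 152 153 153 153 153 153 153 153 153 153]
0.2 253.60588002474285 307.34443401957446 [58 65 68 67 67 68 68 68 69 69 68 68 66 67 67 59 54 54 54 54 54 53 53 53
 53 52 53 53 53]
```

Request:
send_rows --commands '[{"delta_pos": [0,0,1],"yaw": 0},{"delta_pos": [0,0,2],"yaw": 0},{"delta_pos": [0,0,3],"yaw": 0},{"delta_pos": [0,0,3],"yaw": 0},{"delta_pos": [0,0,3],"yaw": 0},{"delta_pos": [0,0,2],"yaw": 0},{"delta_pos": [-2,0,1],"yaw": 0},{"delta_pos": [-3,0,0],"yaw": 0},{"delta_pos": [-2,0,0],"yaw": 0},{"delta_pos": [0,0,0],"yaw": 0}]'

```text
t: 23.6
tcp_pos: [0.481, -0.2518, 0.3345]
tool_rot: [-0.052, 0.998, -0.01, 0.034]
force: [0.0, -0.7, -0.4]
finger_gap: 1.002
```

```bash
python3 - <<'E'
from h import *
np.set_printoptions(precision=4,suppress=True)
s=manip.sense();a=manip.snapshot('side');cv2.imwrite('pics/s12.png',a);b=manip.snapshot('top');cv2.imwrite('pics/t12.png',b);w=manip.snapshot('wrist');cv2.imwrite('pics/w12.png',w)
print(s['tcp_pos'],s['force'],s['t'])
o=np.hstack([a,b]);cv2.imwrite('pics/g12.png',cv2.resize(o,(800,300)))
# compare with first images in pole area, and ring position
s0=cv2.imread('pics/side0.png');d=cv2.absdiff(a,s0).max(2)
print('pole-area diff px side',(d[215:300,232:268]>40).sum(),'of',85*36)
for n,i,(x0,y0,x1,y1) in(('side',a,(250,140,295,180)),('top',b,(225,110,270,170))):
    m=cv2.inRange(cv2.cvtColor(i,cv2.COLOR_BGR2HSV),(12,110,70),(35,255,255))[y0:y1,x0:x1]
    big=(cv2.resize(m,None,fx=4,fy=4,interpolation=cv2.INTER_CUBIC)>127).astype(np.uint8)
    cn,hi=cv2.findContours(big,cv2.RETR_CCOMP,cv2.CHAIN_APPROX_NONE)
    for c,h in zip(cn,hi[0]):
        if h[3]>=0 and len(c)>20:
            e=(np.array(cv2.fitEllipse(c)[0])-1.5)/4+[x0,y0];print(n,e)
            if n=='side':es=e
            else:et=e
print('ring',tri([ray(cam('side'),*es),ray(cam('top'),*et)]))
# rod in side image: dark-grey rod columns
g=cv2.cvtColor(a,cv2.COLOR_BGR2GRAY);g0=cv2.cvtColor(s0,cv2.COLOR_BGR2GRAY)
for r in(226,232,240,248,260,270): print(r,g[r,244:264],g0[r,244:264])
E
```

```text
[ 0.481  -0.2518  0.3345] [ 0.0263 -0.695  -0.4023] 23.6
pole-area diff px side 277 of 3060
side [259.2604 162.2482]
top [245.5485 152.2288]
ring (array([ 0.6679, -0.0378,  0.2278]), [np.float64(0.0011008761442670022), np.float64(0.0011008761442668456)])
226 [154 154 155 154 155 155 153 155 140  71  74  80 106 108 108 100  74  73
  88 124] [143 142 142 142 143 131  81  69  84 128 140 130 121 101  65  71  95 123
 125 123]
232 [153 154 153 152 143 136 142 148 123  70  78 115 154 154 152 142 135 135
 135 136] [143 142 142 142 141 130  76  65  85 122 134 134 135 138 142 138 126 124
 126 123]
240 [154 152 155 155 154 154 154 141  88  73  95 139 155 154 154 155 154 154
 155 154] [142 144 142 140 133 120  69  67  92 135 134 134 123 128 136 143 142 142
 143 142]
248 [153 153 154 153 154 154 148 120  71  78 113 154 153 154 152 155 154 154
 154 155] [142 144 143 143 142 128  63  64  96 142 142 143 142 142 142 142 141 143
 142 143]
260 [154 155 140  56  35  25  31  30  30  31  27  28  30  97 155 154 153 155
 152 153] [143 126  29  27  28  23  23  26  20  25  20  51 106 142 144 141 141 142
 142 141]
270 [155 147 111  22  25  31  24  35  27  24  28  33  77 135 153 154 155 154
 154 154] [143 124  25  23  27  27  28  26  22  30  26  68 124 141 141 144 143 144
 142 142]
```

```bash
python3 - <<'E'
from h import *
np.set_printoptions(precision=4,suppress=True)
s=manip.sense();cw,cs=cam('wrist',s),cam('side')
w=cv2.cvtColor(cv2.imread('pics/w12.png'),cv2.COLOR_BGR2GRAY).astype(float);a=cv2.cvtColor(cv2.imread('pics/s12.png'),cv2.COLOR_BGR2GRAY).astype(float)
def line(g,C,zs,hw):
    P=[]
    for z in zs:
        u,v=proj(C,(.5655,-.2513,z));r=int(round(v));c0=int(u)-hw
        row=g[r,c0:c0+2*hw+1];wt=np.clip(np.median(row)-25-row,0,None);P.append((c0+(wt*np.arange(len(row))).sum()/wt.sum(),r));print(z,(round(u,1),r),P[-1],(wt>0).sum())
    return P
pw=line(w,cw,(.14,.15,.16,.17,.18,.19),14);ps=line(a,cs,(.14,.15,.16,.17,.18,.19),9)
def plane(C,P): # normal of viewing plane by SVD
    D=np.array([ray(C,*p)[1] for p in P]);return np.linalg.svd(D)[2][2],ray(C,*P[0])[0]
n1,o1=plane(cw,pw);n2,o2=plane(cs,ps)
d=np.cross(n1,n2);d/=d[2];print('axis dir',d,'lean rad',np.hypot(*d[:2]))
A=np.array([n1,n2,[0,0,1]])
for z in(.008,.05,.125): print(z,np.linalg.solve(A,[n1@o1,n2@o2,z]))
E
```

```text
0.14 (np.float64(254.5), 219) (np.float64(254.87983706720976), 219) 12
0.15 (np.float64(254.2), 223) (np.float64(253.4), 223) 6
0.16 (np.float64(253.9), 227) (np.float64(252.98391420911528), 227) 6
0.17 (np.float64(253.6), 231) (np.float64(252.61458333333334), 231) 6
0.18 (np.float64(253.3), 235) (np.float64(252.13486005089058), 235) 7
0.19 (np.float64(253.0), 240) (np.float64(251.86545454545455), 240) 6
0.14 (np.float64(250.7), 248) (np.float64(252.55384615384617), 248) 4
0.15 (np.float64(250.8), 245) (np.float64(252.73684210526315), 245) 3
0.16 (np.float64(250.8), 242) (np.float64(252.89147286821705), 242) 3
0.17 (np.float64(250.8), 239) (np.float64(252.93283582089552), 239) 3
0.18 (np.float64(250.9), 236) (np.float64(253.13888888888889), 236) 3
0.19 (np.float64(250.9), 232) (np.float64(253.5655737704918), 232) 4
axis dir [ 0.0203 -0.0279  1.    ] lean rad 0.03444297245230617
0.008 [ 0.5674 -0.2479  0.008 ]
0.05 [ 0.5683 -0.249   0.05  ]
0.125 [ 0.5698 -0.2511  0.125 ]
```

```bash
python3 - <<'E'
from h import *
a=manip.snapshot('side');d=cv2.absdiff(a,cv2.imread('pics/s12.png')).max(2);print('pole moving?',(d[215:300,232:268]>30).sum())
d0=cv2.absdiff(a,cv2.imread('pics/side0.png')).max(2);print('jar change',(d0[155:190,178:206]>40).sum())
s=manip.sense();print(s['t'],s['force'],s['finger_gap'])
print(manip.sign_off())
E
```

```text
pole moving? 222
jar change 159
23.8 [-0.3397808  -0.46391545  0.23603993] 0.9993923686508193
the job is handed in; nothing more can be done
None
```

I handed the job in with the sash shut and the pole back in its stand. My last stillness check on the pole did not come out clean, and no verdict was given.

**What I did**
- The tool can only point down, so I gripped the pole by its rod just under the hook instead of by the handle.
- The hook went down into the ring, and I pulled the sash down in small steps. The pull peaked at about 24 N, fell to about 3 N as the catch gave, then met a firm stop at about 18 N.
- I lifted the hook out, lowered the pole's foot to the socket floor, let go, and drew the arm clear.

**Last checks**
- **Sash:** after I withdrew, the ring measured 0.228 m high, against a nominal 0.230 m shut and 0.335 m at the start. That agrees with home to within the 2 mm calibration.
- **Pole:** it leans about 0.034 rad, inside the 0.17 limit. Its foot came out about 3.4 mm from the socket centre, inside the 6 mm limit. The socket's clearance is only about 2.5 mm, so part of that is measuring error.

**What failed or disagreed**
- **Handle against the ring:** while lifting out, the handle's top edge pushed up on the ring with about 10 N for a moment. I backed off, and the sash stayed shut.
- **Stillness check:** two side pictures about 0.2 s apart differed by 222 pixels around the pole. I had put the hand-in in the same script, so I could not find out whether that was image noise, a moving shadow or the pole still rocking.
- **Jar:** the picture around it also changed by 159 pixels from the start. That could be shadow or lighting, since nothing came near the jar, but I did not confirm it.
- **Cup and can:** I did not measure them at the end; the arm never went behind the sash.
- **Final view:** I had used up the 12 pictures, so I did not see the end state and went by numbers alone.

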